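# Sort the tile moulds back onto their own drying bats

## Robot

A 6-joint arm with a two-finger parallel gripper is mounted at the origin on the work surface. World frame = base frame: x ahead of the robot, y to its left, z up, the work surface at z = 0. Lengths are in m, angles in rad, forces in N, time in s.
With the tool pointing down it reaches from about 0.35 to 0.85 m from the base axis. Payload 8.1 kg.
Tool frame: the origin (TCP) lies between the finger pads; the fingertips stand 14 mm ahead of it and the grasp point (between the pads) lies 5 mm behind it (robot.tcp_to_tips is the z of the fingertips in the tool frame, in m); z points along the fingers, y is the line along which they close (so a half turn about z gives the same grasp; the last joint's range is limited). The gripper opens to 93 mm and grips with 3 to 60 N. Pads are 15 mm wide; open, the fingers measure 128 mm over their backs; the gripper's body (75 mm by 188 mm) begins 65 mm behind the grasp point.
Start: joints at [1.06, 0.13, 1.488, -0, 1.523, -0.085], TCP at [0.248, 0.546, 0.233] pointing down, gripper open.
Joint ranges: [-2.96, 2.96], [-0.89, 2.26], [0.02, 2.5], [-1.34, 4.48], [0, 2.73], [-2.66, 2.66]. Speed limits (rad/s): [2.39, 2.39, 2.79, 3.14, 3.14, 3.14].

## Interface

Orientations are given as a rotation vector (axis times angle).
In Python, from plant import sensors, read_camera, robot gives the robot as it stands.
- The arm moves only by the tool advance, called after "Call:" by a JSON object that holds its "api" and its "payload", one argument or row to a line. Schema: {"type":"object","properties":{"steps":{"type":"array","items":{"type":"array","items":{"type":"number"},"minItems":5,"maxItems":5},"minItems":1,"maxItems":20},"clamp_n":{"type":"number"},"only":{"type":"string"},"quiet":{"type":"boolean"},"lines":{"type":"string"}},"required":["steps"],"additionalProperties":false}. steps is a list of rows, 1 to 20 of them, each of 5 numbers: the finger opening in m, then dx, dy, dz in m, then a turn about the tool's z in rad; each row shifts and turns the commanded pose from where the row before left it, along the tool's axes as they then stand; what a row does not reach is not made up. A row lasts 1/10 s, in which the tool goes at most 0.05 m and 0.15 rad, less where a joint would pass 70% of its speed; a pose out of reach is approached as far as the arm can. The fingers move at their own pace and stop on an object; clamp_n is the grip in N (left out, the last holds). Time passes only in rows, so rows that do not move let the fingers close. The tool returns the time, the measured TCP pose, the force, the opening and the grip force at its end. only (a regular expression) keeps the lines of the reply that match it, lines (a string "A,B") keeps lines A to B, and quiet returns only ok. Input that does not fit is refused with a message, and nothing moves.
- sensors.read_state(): the state, without advancing time (a new reading comes with each control period).
- read_camera(name): name is "scene" or "top" or "wrist"; returns a dict with "image" (384x512x3 uint8, red, green, blue), "depth" (384x512 float32, m along the optical axis (not along the pixel's ray), 0 where there is no reading), "fx", "fy", "cx", "cy" (pixels), "R" (3x3) and "t" (3): a world point X has camera coordinates R X + t. Camera axes: x right, y down, z forward; pixel columns grow to the right and rows downward; lengths in m; the calibration is good to about 2 mm. A picture is of the moment at which its call begins.
- robot.close_job(): hands the job in; it is judged then, once.
The state is a dict: "t": time; "q": joint angles; "dq": joint speeds; "joint_torque": joint torques, N m; "tool_pos": TCP position; "orientation": TCP orientation; "force": force on the tool from outside, world axes, zero at the start; "wrist_torque": the same for the moment, N m; "opening": finger opening in m; "gripper_force": force on a finger pad.
Only numpy, scipy, OpenCV 4.12 (cv2) and the standard library are available. Lean on these libraries where they do the work, as an engineer would, in place of code of your own. Each camera call takes 0.05 s, during which the arm holds its last target. There are 200 camera calls.

## Task

Put every white plaster tile mould upright in the middle of the wooden bat that has its own outline (round, square, cross, oblong), to within about a centimetre. The blue turntable, cleared of its mould, can hold one for a while as you swap the others; never set a mould on the bare table and never tip one over. A mould that is already on its own bat simply has to be there at the end, and which way a mould is turned on its bat does not matter.

Things in the scene. Friction and masses are not known exactly. Their poses are not given: they have to be found in the camera images.
- mould_round: loose white plaster tile mould, a round disc 60 mm in diameter, with upright sides, 40 mm high, about 130 g, brown clay spots on its flat top. Origin at the centre of its underside, z up. At the start it stands on the round, square or cross bat: on its own or on a wrong one.
- mould_square: loose white plaster tile mould, a square block 54 x 54 mm, with upright sides, 40 mm high, about 130 g, brown clay spots on its flat top. Origin at the centre of its underside, z up. Its sides lie along its x and y axes. At the start it stands on the round, square or cross bat: on its own or on a wrong one.
- mould_cross: loose white plaster tile mould, a plus-shaped cross block, 62 mm from arm end to far arm end, arms 26 mm wide, arms along its x and y axes, with upright sides, 40 mm high, about 130 g, brown clay spots on its flat top. Origin at the centre of its underside, z up. At the start it stands on the round, square or cross bat: on its own or on a wrong one.
- mould_bar: loose white plaster tile mould, an oblong block 84 mm long (along its x) and 36 mm wide (along its y), with upright sides, 40 mm high, about 130 g, brown clay spots on its flat top. Origin at the centre of its underside, z up. At the start it stands on the turntable.
- bat_round: flat brown wooden bat (drying board), a round disc 120 mm in diameter, 14 mm thick, fixed to the table. Origin at the centre of its underside (on the table); its top is 14 mm higher.
- bat_square: flat brown wooden bat (drying board), a square 108 x 108 mm, sides along its x and y, 14 mm thick, fixed to the table. Origin at the centre of its underside (on the table); its top is 14 mm higher.
- bat_cross: flat brown wooden bat (drying board), a plus-shaped cross, 124 mm from arm end to far arm end, arms 56 mm wide, along its x and y axes, 14 mm thick, fixed to the table. Origin at the centre of its underside (on the table); its top is 14 mm higher.
- bat_bar: flat brown wooden bat (drying board), an oblong 140 mm (its x) x 72 mm (its y), 14 mm thick, fixed to the table. Origin at the centre of its underside (on the table); its top is 14 mm higher. It is empty at the start. Loose clutter among the bats is up to 110 mm high, none within 20 mm of a mould.
- wheel: blue banding wheel (low turntable, locked: it does not turn, fixed to the table) with a round flat top 140 mm in diameter, 55 mm above the table. Origin at the centre of its underside; the top is 55 mm higher. Carries the oblong mould at the start; otherwise the free spot.

How it is judged:
At the end, for the whole second after the job is handed in: Each of the four moulds stands upright (within 0.08 rad), released and at rest, flat on the bat of its own shape (underside 10 to 19 mm above the bat's underside), centre within 15 mm of the bat's centre; any yaw (horizontal distance between mould_round and bat_round below 0.015 m and z of mould_round in the frame of bat_round between 0.01 and 0.019 m and angle between each of mould_round, mould_square, mould_cross, mould_bar's own z axis and vertical below 0.08 rad and linear speed of each of mould_round, mould_square, mould_cross, mould_bar below 0.02 m/s and angular speed of each of mould_round, mould_square, mould_cross, mould_bar below 0.2 rad/s and horizontal distance between mould_square and bat_square below 0.015 m and z of mould_square in the frame of bat_square between 0.01 and 0.019 m and horizontal distance between mould_cross and bat_cross below 0.015 m and z of mould_cross in the frame of bat_cross between 0.01 and 0.019 m and horizontal distance between mould_bar and bat_bar below 0.015 m and z of mould_bar in the frame of bat_bar between 0.01 and 0.019 m); the robot touches nothing.
It fails at once if a mould is set or dropped on the bare table (its underside comes lower than 7 mm above the table) (height (world z) of any of mould_round, mould_square, mould_cross, mould_bar below 0.007 m).
It fails at once if a mould is tipped over (more than 0.6 rad) (angle between any of mould_round, mould_square, mould_cross, mould_bar's own z axis and vertical above 0.6 rad).
It also fails if it takes over 134 s, if anything falls off the work surface, if the arm or the gripper's body presses on something with over 40 N, if the wrist force passes 120 N, or if a joint passes its speed limit or range.

## Working session

There is one attempt and no reset: what is moved stays moved. The work goes in short steps, Python scripts to look and compute and a tool call to move; the robot and the scene stay as the last step left them, time stands still between calls to the robot, and variables do not carry over. Pictures are saved under pics/ and viewed, at most 14 in all, crops included, and the job is handed in when it is done.

```bash
ls; mkdir -p pics
```

Run:
```python
from plant import sensors, read_camera, robot
import cv2,numpy as np
for n in("top","scene"):
    c=read_camera(n); cv2.imwrite(f"pics/{n}0.png",c["image"][:,:,::-1]); np.savez(f"{n}0.npz",**c)
    print(n,c["fx"],c["cx"],c["cy"],np.round(c["R"],3).tolist(),c["t"])
print(sensors.read_state())
```

```text
pics
top 384.7220781605389 252.76695197852308 191.97769285620703 [[0.001, -1.0, -0.015], [-0.994, 0.001, -0.111], [0.111, 0.015, -0.994]] [0.01248107 0.53948549 0.9532318 ]
scene 388.86283203440826 260.18731103628755 197.67024251636843 [[0.776, 0.631, 0.019], [0.458, -0.542, -0.704], [-0.434, 0.555, -0.71]] [-0.42370373 -0.2072971   1.21707304]
{'t': 0.1, 'q': array([ 1.05960747e+00,  1.31086652e-01,  1.48915701e+00,  1.57674753e-06,
        1.52301195e+00, -8.53910596e-02]), 'dq': array([-0.00164849, -0.00219798, -0.00329676, -0.00134132,  0.00074873,
       -0.00225632]), 'joint_torque': array([ 9.15874625e-04, -5.61349797e+01, -4.93092299e+01,  7.69861042e-02,
        2.93094793e-02, -3.25451094e-05]), 'tool_pos': array([0.24756237, 0.54600886, 0.23169907]), 'orientation': array([-6.63696738e-01, -3.07018320e+00,  2.49569433e-03]), 'force': array([-0.71843116, -0.36122153, -0.16831826]), 'wrist_torque': array([ 0.0338608 , -0.05577489,  0.00438312]), 'gripper_force': 0.0, 'opening': 0.09307703575105412}
```

View pics/top0.png

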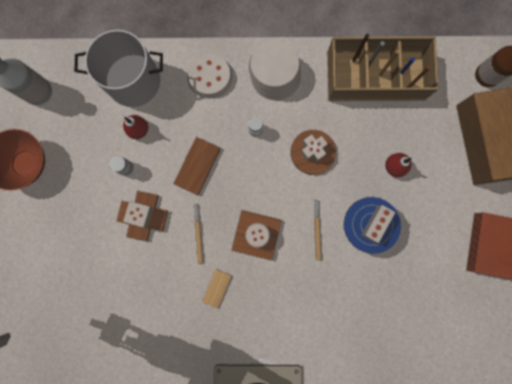

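View pics/scene0.png

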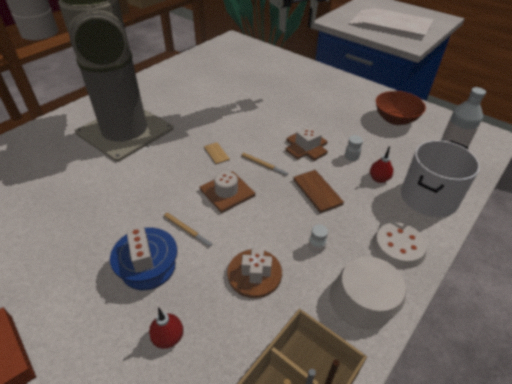

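The top view shows the cross mould on the round bat (314,148), the round mould on the square bat (257,235) and the square mould on the cross bat (138,215). The bar mould is on the wheel (380,223) and the bar bat at (197,166) is empty. Tall clutter includes a jar at (120,165) and a bulb at (400,163).

Create h.py:
```python
import cv2,numpy as np
from scipy.spatial.transform import Rotation as Ro
def ray(c,u,v,z):
    d=np.stack([(np.asarray(u)-c["cx"])/c["fx"],(np.asarray(v)-c["cy"])/c["fy"],np.ones(np.shape(u))],-1)@c["R"]
    o=-c["R"].T@c["t"]; return o+d*((z-o[2])/d[...,2])[...,None]
def cloud(c):
    h,w=c["depth"].shape; v,u=np.mgrid[:h,:w]
    d=np.stack([(u-c["cx"])/c["fx"],(v-c["cy"])/c["fy"],np.ones((h,w))],-1)*c["depth"][...,None]
    return (d-c["t"])@c["R"]
def raster(P,s=1000): # world xy polygon -> filled hull in mm
    return cv2.convexHull((P[:,:2]*s).astype(np.float32))
def centre(P):
    h=raster(P); m=cv2.moments(h); return m["m10"]/m["m00"]/1000,m["m01"]/m["m00"]/1000,m["m00"]
def ang4(P,c):
    z=(P[:,0]-c[0])+1j*(P[:,1]-c[1]); a=z**4; return np.degrees(np.angle(a.sum())/4), abs(a.sum())/abs(a).sum()
def go(x,y,z,yaw=None): # yaw: world angle of closing line (deg)
    from plant import sensors
    s=sensors.read_state(); R=Ro.from_rotvec(s["orientation"]).as_matrix()
    cur=np.degrees(np.arctan2(R[1,1],R[0,1])); turn=0
    if yaw is not None:
        turn=-(((yaw-cur)+90)%180-90); R=R@Ro.from_euler("z",turn,degrees=True).as_matrix()
    print("cur",np.round(s["tool_pos"],4),"yaw %.1f q6 %.2f t %.1f"%(cur,s["q"][5],s["t"]),"turn %.3f then d"%np.radians(turn),np.round(R.T@(np.array([x,y,z])-s["tool_pos"]),4))
```

Run:
```python
from h import *
c=dict(np.load("top0.npz")); X=cloud(c); im=c["image"]; hsv=cv2.cvtColor(im,cv2.COLOR_RGB2HSV)
def roi(u0,u1,v0,v1):
    m=np.zeros(im.shape[:2],bool); m[v0:v1,u0:u1]=1; return m
Z=X[...,2]; print("table z",np.median(Z[200:260,20:100]),"noise",Z[280:300,300:340].std())
h,s,v=[hsv[...,i] for i in range(3)]
brown=((h<18)|(h>170))&(s>95)&(v>40)
R={"round":(286,342,125,180),"square":(228,288,205,265),"cross":(110,172,186,246),"bar":(170,224,132,200)}
vis=im[:,:,::-1].copy()
for n,r in R.items():
    m=roi(*r); b=m&brown; k,l,st,_=cv2.connectedComponentsWithStats(b.astype(np.uint8)); 
    i=1+np.argmax(st[1:,4]); b=l==i
    vis[b]=(0,255,0)
    vv,uu=np.nonzero(b); P=ray(c,uu,vv,.014); cc=centre(P); rect=cv2.minAreaRect(raster(P))
    print("bat",n,np.round(cc,4),"ang4",np.round(ang4(P,cc),2),"rect",np.round(rect[1],1),rect[2])
    t=m&(Z>.042)&(Z<.07); t&=~(b&(Z<.042))
    if n!="bar":
        vis[t]=(255,0,255); vv,uu=np.nonzero(t); P=ray(c,uu,vv,.054); cc=centre(P); print("  mould",np.round(cc,4),"ang4",np.round(ang4(P,cc),2),"z",np.median(Z[t]))
t=roi(340,410,190,260)&(Z>.082)&(Z<.11); vis[t]=(255,0,255); vv,uu=np.nonzero(t); P=ray(c,uu,vv,.095); rect=cv2.minAreaRect(raster(P)); print("bar mould",centre(P),rect)
bl=roi(330,412,190,262)&(h>95)&(h<130)&(s>100); vv,uu=np.nonzero(bl); P=ray(c,uu,vv,.055); print("wheel",centre(P), cv2.minEnclosingCircle(raster(P)))
# tall clutter
for th in (.06,.09):
  k,l,st,ce=cv2.connectedComponentsWithStats((Z>th).astype(np.uint8))
  for i in range(1,k):
    if st[i,4]>15: q=X[l==i]; print(th,ce[i].round(),"x",q[:,0].min().round(3),q[:,0].max().round(3),"y",q[:,1].min().round(3),q[:,1].max().round(3),"zmax",q[:,2].max().round(3))
cv2.imwrite("pics/vis0.png",vis)
go(.5,0,.2)
```

```text
table z 0.0010582024266827866 noise 0.06155839008360496
bat round [ 6.48000000e-01 -1.45200000e-01  1.03778288e+04] ang4 [-0.98  0.01] rect [113.4 114.9] 62.867645263671875
  mould [ 6.5210000e-01 -1.4200000e-01  3.0525926e+03] ang4 [35.94  0.34] z 0.05462252096779428
bat square [4.30900000e-01 3.60000000e-03 1.06981573e+04] ang4 [30.92  0.45] rect [104.8 102.9] 76.02737426757812
  mould [4.3180000e-01 1.8000000e-03 2.6173352e+03] ang4 [1.489e+01 1.000e-02] z 0.054636900358894055
bat cross [4.7770000e-01 2.8850000e-01 8.8453491e+03] ang4 [-12.38   0.08] rect [ 87.2 118.8] 77.85635375976562
  mould [4.8330000e-01 3.0200000e-01 2.9900262e+03] ang4 [29.33  0.42] z 0.054907888857233536
bat bar [6.114000e-01 1.599000e-01 9.211233e+03] ang4 [-23.66   0.16] rect [ 69.2 135.7] 65.39933776855469
bar mould (0.45885579511717417, -0.28543641940556014, 3200.255464733811) ((458.8130798339844, -285.24981689453125), (38.597774505615234, 85.4276123046875), 59.79688262939453)
wheel (0.45559263142110235, -0.28108933061758, 14028.93302502879) ((455.59576416015625, -281.1858825683594), 68.00603485107422)
[... 1028 characters left out ...]
 0.876 0.886 y -0.297 -0.288 zmax 0.146
0.09 [504.  59.] x 0.43 0.893 y -0.621 -0.002 zmax 1.007
0.09 [394.  55.] x 0.855 0.866 y -0.333 -0.323 zmax 0.143
0.09 [409.  63.] x 0.43 0.846 y -0.368 -0.002 zmax 1.007
0.09 [15. 75.] x 0.43 0.858 y -0.002 0.624 zmax 1.007
0.09 [424.  71.] x 0.815 0.826 y -0.403 -0.392 zmax 0.144
0.09 [497. 129.] x 0.43 0.788 y -0.619 -0.002 zmax 1.007
0.09 [126. 118.] x 0.711 0.717 y 0.319 0.324 zmax 0.111
0.09 [408. 158.] x 0.43 0.615 y -0.363 -0.002 zmax 1.007
0.09 [379. 223.] x 0.416 0.501 y -0.323 -0.002 zmax 1.007
0.09 [  4. 339.] x 0.216 0.246 y 0.455 0.5 zmax 0.309
cur [0.2476 0.546  0.2317] yaw 65.6 q6 -0.09 t 0.1 turn 0.000 then d [-0.4554 -0.3929  0.0323]
```

View pics/vis0.png

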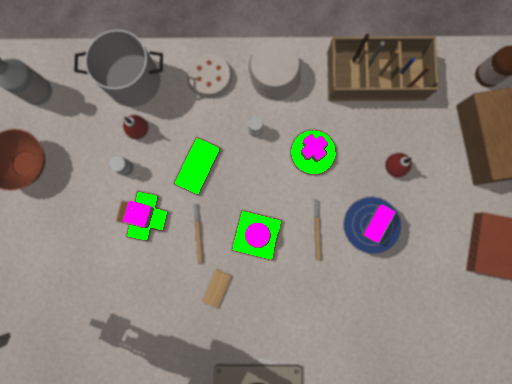

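The masks fit, apart from the cross bat, which lost its left arm at (123,211). I'll fix that and work out the first move.

Run:
```python
from h import *
c=dict(np.load("top0.npz")); hsv=cv2.cvtColor(c["image"],cv2.COLOR_RGB2HSV); h,s,v=cv2.split(hsv)
b=((h<18)|(h>170))&(s>95)&(v>40); m=np.zeros_like(b); m[186:246,110:172]=1; b&=m
k,l,st,_=cv2.connectedComponentsWithStats(b.astype(np.uint8)); print(st[1:,4])
b=np.isin(l,[i for i in range(1,k) if st[i,4]>30])
vv,uu=np.nonzero(b); P=ray(c,uu,vv,.014); cc=centre(P)
a=np.radians(ang4(P,cc)[0]); print(cc,np.degrees(a))
for A in (a,a+np.pi/4):
    e=np.array([[np.cos(A),np.sin(A)],[-np.sin(A),np.cos(A)]]); q=P[:,:2]@e.T; mid=(q.max(0)+q.min(0))/2; print(np.ptp(q,axis=0),mid@e)
r=np.zeros_like(m)
for n,w in {"round":(286,342,125,180),"bar":(170,224,132,200),"square":(228,288,205,265)}.items():
    b2=((h<18)|(h>170))&(s>95)&(v>40); r[:]=0; r[w[2]:w[3],w[0]:w[1]]=1; vv,uu=np.nonzero(b2&r); k=cv2.minAreaRect(raster(ray(c,uu,vv,.014))); print(n,k)
go(.4589,-.2854,.2,59.8)
```

```text
[748 112   3   4   3   4]
(0.4802559273780986, 0.3003094434385438, 11458.238396197557) -12.028505923899383
[0.11882376 0.12106274] [0.4801716  0.30026055]
[0.1166202 0.1170418] [0.48037889 0.30006216]
round ((648.4085083007812, -145.10202026367188), (113.44969177246094, 114.878173828125), 62.867645263671875)
bar ((611.8231811523438, 159.8219451904297), (69.19348907470703, 135.69602966308594), 65.39933776855469)
square ((430.8696594238281, 3.545623779296875), (104.76782989501953, 102.9487075805664), 76.02737426757812)
cur [0.2476 0.546  0.2317] yaw 65.6 q6 -0.09 t 0.1 turn 0.101 then d [-0.6009 -0.6122  0.0327]
```

Call:
{"api": "advance", "payload": {
  "steps": [
    [0.093, 0, 0, 0, 0.1],
    [0.08, -0.033, -0.034, 0, 0],
    [0.08, -0.033, -0.034, 0, 0],
    [0.08, -0.033, -0.034, 0, 0],
    [0.08, -0.033, -0.034, 0, 0],
    [0.08, -0.033, -0.034, 0, 0],
    [0.08, -0.033, -0.034, 0, 0],
    [0.08, -0.033, -0.034, 0, 0],
    [0.08, -0.033, -0.034, 0, 0],
    [0.08, -0.033, -0.034, 0, 0],
    [0.08, -0.033, -0.034, 0, 0],
    [0.08, -0.033, -0.034, 0, 0],
    [0.08, -0.033, -0.034, 0, 0],
    [0.08, -0.033, -0.034, 0, 0],
    [0.08, -0.033, -0.034, 0, 0],
    [0.08, -0.033, -0.034, 0, 0],
    [0.08, -0.033, -0.034, 0, 0],
    [0.08, -0.033, -0.034, 0, 0],
    [0.08, -0.007, -0.001, 0, 0],
    [0.08, 0, 0, 0, 0]
  ]
}}

```text
t: 2.1
tool_pos: [0.4483, -0.2403, 0.2317]
orientation: [-0.82, -3.031, -0.001]
force: [-0.0, 0.4, 0.2]
opening: 0.0802
gripper_force: 0.0
```

Run:
```python
from h import *
go(.4589,-.2854,.077,59.8)
```

```text
cur [ 0.4483 -0.2403  0.2317] yaw 59.7 q6 -1.64 t 2.1 turn -0.001 then d [-0.0322 -0.0337  0.1547]
```

Call:
{"api": "advance", "payload": {
  "steps": [
    [0.08, -0.032, -0.034, 0, 0],
    [0.08, 0, 0, 0, 0],
    [0.08, 0, 0, 0.04, 0],
    [0.08, 0, 0, 0.04, 0],
    [0.08, 0, 0, 0.03, 0],
    [0.08, 0, 0, 0.025, 0],
    [0.08, 0, 0, 0.02, 0],
    [0.08, 0, 0, 0, 0],
    [0, 0, 0, 0, 0],
    [0, 0, 0, 0, 0],
    [0, 0, 0, 0, 0],
    [0, 0, 0, 0, 0],
    [0, 0, 0, 0, 0],
    [0, 0, 0, 0, 0]
  ],
  "clamp_n": 20
}}

```text
t: 3.5
tool_pos: [0.4592, -0.2852, 0.078]
orientation: [0.817, 3.033, -0.001]
force: [-0.5, -0.9, 0.9]
opening: 0.0365
gripper_force: 0.4
```

Run:
```python
from h import *
go(.4589,-.2854,.077)
go(.6116,.1598,.2,65.4)
```

```text
cur [ 0.4592 -0.2852  0.078 ] yaw 59.9 q6 -1.70 t 3.5 turn 0.000 then d [ 0.0002 -0.0003  0.001 ]
cur [ 0.4592 -0.2852  0.078 ] yaw 59.9 q6 -1.70 t 3.5 turn -0.097 then d [ 0.0466  0.468  -0.1222]
```

Call:
{"api": "advance", "payload": {
  "steps": [
    [0, 0, 0, 0, 0],
    [0, 0, 0, 0, 0],
    [0, 0, 0, -0.02, 0],
    [0, 0, 0, -0.04, 0],
    [0, 0, 0, -0.04, 0],
    [0, 0, 0, -0.02, -0.097],
    [0, 0.004, 0.04, 0, 0],
    [0, 0.004, 0.04, 0, 0],
    [0, 0.004, 0.04, 0, 0],
    [0, 0.004, 0.04, 0, 0],
    [0, 0.004, 0.04, 0, 0],
    [0, 0.004, 0.04, 0, 0],
    [0, 0.004, 0.04, 0, 0],
    [0, 0.004, 0.04, 0, 0],
    [0, 0.004, 0.04, 0, 0],
    [0, 0.004, 0.04, 0, 0],
    [0, 0.004, 0.04, 0, 0],
    [0, 0.003, 0.028, 0, 0],
    [0, 0, 0, 0, 0]
  ],
  "clamp_n": 20
}}

```text
t: 5.4
tool_pos: [0.6108, 0.1639, 0.1966]
orientation: [-0.663, -3.069, -0.001]
force: [-0.1, 1.0, -1.2]
opening: 0.0361
gripper_force: 20.0
```

Run:
```python
from h import *
go(.6116,.1598,.037,65.4)
```

```text
cur [0.6108 0.1639 0.1966] yaw 65.6 q6 -0.97 t 5.4 turn 0.004 then d [-0.0027 -0.0035  0.1596]
```

Call:
{"api": "advance", "payload": {
  "steps": [
    [0, -0.003, -0.003, 0, 0],
    [0, 0, 0, 0.04, 0],
    [0, 0, 0, 0.04, 0],
    [0, 0, 0, 0.04, 0],
    [0, 0, 0, 0.02, 0],
    [0, 0, 0, 0.01, 0],
    [0, 0, 0, 0.005, 0],
    [0, 0, 0, 0.004, 0],
    [0, 0, 0, 0, 0],
    [0, 0, 0, 0, 0]
  ],
  "clamp_n": 20
}}

```text
t: 6.4
tool_pos: [0.6134, 0.1564, 0.0401]
orientation: [0.668, 3.068, 0.001]
force: [-0.3, -0.7, -2.1]
opening: 0.0361
gripper_force: 20.0
```

Run:
```python
from h import *
go(.6116,.1598,.037)
```

```text
cur [0.6134 0.1564 0.0401] yaw 65.4 q6 -0.97 t 6.4 turn 0.000 then d [0.0031 0.0024 0.0031]
```

Call:
{"api": "advance", "payload": {
  "steps": [
    [0, 0.003, 0.002, 0, 0],
    [0, 0, 0, 0.002, 0],
    [0, 0, 0, 0.001, 0],
    [0, 0, 0, 0, 0],
    [0.06, 0, 0, 0, 0],
    [0.06, 0, 0, 0, 0],
    [0.06, 0, 0, 0, 0],
    [0.06, 0, 0, 0, 0],
    [0.06, 0, 0, -0.03, 0],
    [0.06, 0, 0, -0.05, 0],
    [0.06, 0, 0, -0.05, 0],
    [0.08, 0, 0, -0.03, 0],
    [0.08, 0, 0, 0, 0]
  ],
  "clamp_n": 20
}}

```text
t: 7.7
tool_pos: [0.6139, 0.1599, 0.2028]
orientation: [0.666, 3.06, 0.006]
force: [1.0, 0.4, 0.7]
opening: 0.0714
gripper_force: 0.0
```

Run:
```python
from h import *
go(.6521,-.1420,.2,35.9)
go(.6521,-.1420,.2,-54.1)
```

```text
cur [0.6139 0.1599 0.2028] yaw 65.4 q6 -0.97 t 7.7 turn 0.515 then d [-0.267  -0.1461  0.0027]
cur [0.6139 0.1599 0.2028] yaw 65.4 q6 -0.97 t 7.7 turn -1.055 then d [ 0.1461 -0.267   0.0027]
```

Call:
{"api": "advance", "payload": {
  "steps": [
    [0.08, 0, 0, 0, 0.13],
    [0.08, 0, 0, 0, 0.13],
    [0.08, 0, 0, 0, 0.13],
    [0.08, 0, 0, 0, 0.125],
    [0.08, -0.034, -0.018, 0, 0],
    [0.08, -0.034, -0.018, 0, 0],
    [0.08, -0.034, -0.018, 0, 0],
    [0.08, -0.034, -0.018, 0, 0],
    [0.08, -0.034, -0.018, 0, 0],
    [0.08, -0.034, -0.018, 0, 0],
    [0.08, -0.034, -0.018, 0, 0],
    [0.08, -0.029, -0.02, 0, 0],
    [0.08, 0, 0, 0, 0],
    [0.08, 0, 0, 0, 0]
  ],
  "clamp_n": 20
}}

```text
t: 9.1
tool_pos: [0.6484, -0.143, 0.1943]
orientation: [-1.43, -2.795, -0.0]
force: [-0.2, 0.7, -0.2]
opening: 0.0802
gripper_force: 0.0
```

Run:
```python
from h import *
from plant import read_camera
go(.6521,-.1420,.037,35.9)
c=read_camera("wrist"); cv2.imwrite("pics/w1.png",c["image"][:,:,::-1])
c=read_camera("top"); cv2.imwrite("pics/t1.png",c["image"][:,:,::-1])
```

```text
cur [ 0.6484 -0.143   0.1943] yaw 35.8 q6 -0.92 t 9.1 turn -0.001 then d [-0.0016  0.0038  0.1573]
```

View pics/w1.png

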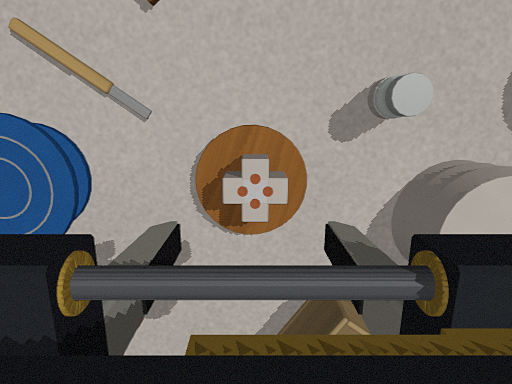

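View pics/t1.png

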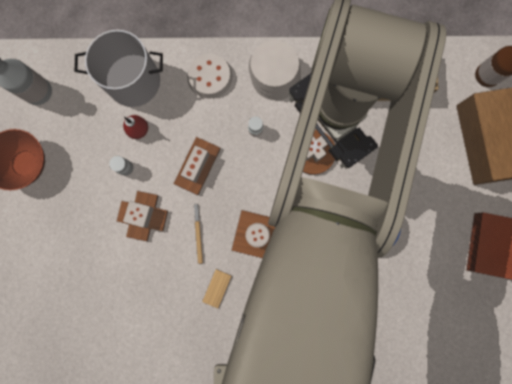

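The wrist view shows the cross at (255,190), with its arms lined up with the closing line. In the top view the bar mould sits centred on its bat at (195,163).

Call:
{"api": "advance", "payload": {
  "steps": [
    [0.08, -0.002, 0.004, 0, 0],
    [0.08, 0, 0, 0.04, 0],
    [0.08, 0, 0, 0.04, 0],
    [0.08, 0, 0, 0.04, 0],
    [0.08, 0, 0, 0.025, 0],
    [0.08, 0, 0, 0.012, 0],
    [0.08, 0, 0, 0, 0],
    [0.08, 0, 0, 0, 0],
    [0, 0, 0, 0, 0],
    [0, 0, 0, 0, 0],
    [0, 0, 0, 0, 0],
    [0, 0, 0, 0, 0],
    [0, 0, 0, 0, 0],
    [0, 0, 0, 0, 0],
    [0, 0, 0, -0.02, 0],
    [0, 0, 0, -0.04, 0],
    [0, 0, 0, -0.04, 0],
    [0, 0, 0, -0.04, 0],
    [0, 0, 0, -0.02, 0],
    [0, 0, 0, 0, 0]
  ],
  "clamp_n": 20
}}

```text
t: 11.2
tool_pos: [0.6556, -0.1424, 0.2036]
orientation: [1.425, 2.791, 0.002]
force: [0.8, 0.1, -1.0]
opening: 0.0618
gripper_force: 20.0
```

Run:
```python
from h import *
go(.4556,-.2811,.2)
```

```text
cur [ 0.6556 -0.1424  0.2036] yaw 35.9 q6 -0.92 t 11.2 turn 0.000 then d [ 0.0051 -0.2433  0.0024]
```

Call:
{"api": "advance", "payload": {
  "steps": [
    [0, 0.005, -0.023, 0, 0],
    [0, 0, -0.035, 0, 0],
    [0, 0, -0.035, 0, 0],
    [0, 0, -0.035, 0, 0],
    [0, 0, -0.035, 0, 0],
    [0, 0, -0.035, 0, 0],
    [0, 0, -0.03, 0, 0],
    [0, 0, -0.015, 0, 0],
    [0, 0, 0, 0, 0],
    [0, 0, 0, 0, 0]
  ],
  "clamp_n": 20
}}

```text
t: 12.2
tool_pos: [0.4538, -0.2798, 0.1977]
orientation: [-1.429, -2.797, -0.001]
force: [0.3, -0.0, -1.7]
opening: 0.0623
gripper_force: 20.0
```

Run:
```python
from h import *
go(.4556,-.2811,.080)
```

```text
cur [ 0.4538 -0.2798  0.1977] yaw 35.9 q6 -1.28 t 12.2 turn 0.000 then d [-0.0022  0.0007  0.1177]
```

Call:
{"api": "advance", "payload": {
  "steps": [
    [0, -0.002, 0, 0.04, 0],
    [0, 0, 0, 0.04, 0],
    [0, 0, 0, 0.02, 0],
    [0, 0, 0, 0.01, 0],
    [0, 0, 0, 0.004, 0],
    [0, 0, 0, 0.003, 0],
    [0, 0, 0, 0.002, 0],
    [0, 0, 0, 0, 0]
  ],
  "clamp_n": 20
}}

```text
t: 13.0
tool_pos: [0.4559, -0.2826, 0.0812]
orientation: [1.427, 2.796, -0.001]
force: [0.9, 0.1, 1.6]
opening: 0.0618
gripper_force: 20.0
```

Call:
{"api": "advance", "payload": {
  "steps": [
    [0, 0, 0, 0.002, 0],
    [0, 0, 0, 0, 0],
    [0, 0, 0, 0, 0]
  ],
  "clamp_n": 20
}}

```text
t: 13.3
tool_pos: [0.4561, -0.2828, 0.081]
orientation: [1.427, 2.795, -0.001]
force: [-5.3, 5.0, 17.6]
opening: 0.0614
gripper_force: 20.0
```

Call:
{"api": "advance", "payload": {
  "steps": [
    [0, 0, 0, -0.001, 0],
    [0.08, 0, 0, 0, 0],
    [0.08, 0, 0, 0, 0],
    [0.08, 0, 0, 0, 0],
    [0.08, 0, 0, 0, 0],
    [0.08, 0, 0, -0.02, 0],
    [0.08, 0, 0, -0.05, 0],
    [0.08, 0, 0, -0.05, 0],
    [0.08, 0, 0, 0, 0]
  ],
  "clamp_n": 20
}}

```text
t: 14.2
tool_pos: [0.4583, -0.2846, 0.2072]
orientation: [1.422, 2.787, -0.004]
force: [0.2, 0.3, 0.2]
opening: 0.0797
gripper_force: 0.0
```

Run:
```python
from h import *
go(.4318,.0018,.2)
```

```text
cur [ 0.4583 -0.2846  0.2072] yaw 35.9 q6 -1.28 t 14.2 turn 0.000 then d [0.2475 0.1466 0.0047]
```

Call:
{"api": "advance", "payload": {
  "steps": [
    [0.08, 0.0165, 0.01, 0, 0],
    [0.08, 0.033, 0.0195, 0, 0],
    [0.08, 0.033, 0.0195, 0, 0],
    [0.08, 0.033, 0.0195, 0, 0],
    [0.08, 0.033, 0.0195, 0, 0],
    [0.08, 0.033, 0.0195, 0, 0],
    [0.08, 0.033, 0.0195, 0, 0],
    [0.08, 0.033, 0.0195, 0, 0],
    [0.08, 0, 0, 0, 0],
    [0.08, 0, 0, 0, 0]
  ]
}}

```text
t: 15.2
tool_pos: [0.4282, 0.0049, 0.1985]
orientation: [1.424, 2.8, -0.0]
force: [0.6, 1.1, -0.3]
opening: 0.0802
gripper_force: 0.0
```

Run:
```python
from h import *
go(.4318,.0018,.038)
```

```text
cur [0.4282 0.0049 0.1985] yaw 36.1 q6 -0.74 t 15.2 turn 0.000 then d [-0.0045  0.001   0.1605]
```

Call:
{"api": "advance", "payload": {
  "steps": [
    [0.08, -0.004, 0.001, 0, 0],
    [0.08, 0, 0, 0.04, 0],
    [0.08, 0, 0, 0.04, 0],
    [0.08, 0, 0, 0.04, 0],
    [0.08, 0, 0, 0.025, 0],
    [0.08, 0, 0, 0.012, 0],
    [0.08, 0, 0, 0, 0],
    [0.08, 0, 0, 0, 0]
  ]
}}

```text
t: 16.0
tool_pos: [0.4324, 0.0011, 0.0428]
orientation: [1.429, 2.796, 0.001]
force: [0.2, -0.2, 0.7]
opening: 0.0802
gripper_force: 0.0
```

Run:
```python
from h import *
go(.4318,.0018,.038)
```

```text
cur [0.4324 0.0011 0.0428] yaw 35.9 q6 -0.74 t 16.0 turn 0.000 then d [ 0.001  -0.0001  0.0048]
```

Good. Lower 4 mm more, then grip and lift.

Call:
{"api": "advance", "payload": {
  "steps": [
    [0.08, 0.001, 0, 0.004, 0],
    [0, 0, 0, 0, 0],
    [0, 0, 0, 0, 0],
    [0, 0, 0, 0, 0],
    [0, 0, 0, 0, 0],
    [0, 0, 0, 0, 0],
    [0, 0, 0, 0, 0]
  ],
  "clamp_n": 20
}}

```text
t: 16.7
tool_pos: [0.4312, 0.0026, 0.0382]
orientation: [1.428, 2.798, 0.0]
force: [-1.6, -1.0, 6.4]
opening: 0.0596
gripper_force: 20.0
```

Call:
{"api": "advance", "payload": {
  "steps": [
    [0, 0, 0, -0.02, 0],
    [0, 0, 0, -0.04, 0],
    [0, 0, 0, -0.04, 0],
    [0, 0, 0, -0.04, 0],
    [0, 0, 0, -0.02, 0],
    [0, 0, 0, 0, 0]
  ],
  "clamp_n": 20
}}

```text
t: 17.3
tool_pos: [0.4329, 0.0024, 0.2012]
orientation: [1.425, 2.793, 0.004]
force: [0.7, -0.2, -1.4]
opening: 0.0598
gripper_force: 20.0
```

Run:
```python
from h import *
go(.6484,-.1451,.2)
```

```text
cur [0.4329 0.0024 0.2012] yaw 35.9 q6 -0.74 t 17.3 turn 0.000 then d [-0.2459  0.0879  0.0026]
```

Call:
{"api": "advance", "payload": {
  "steps": [
    [0, -0.021, 0.0075, 0, 0],
    [0, -0.035, 0.0125, 0, 0],
    [0, -0.035, 0.0125, 0, 0],
    [0, -0.035, 0.0125, 0, 0],
    [0, -0.035, 0.0125, 0, 0],
    [0, -0.035, 0.0125, 0, 0],
    [0, -0.035, 0.0125, 0, 0],
    [0, -0.015, 0.0055, 0, 0],
    [0, 0, 0, 0, 0],
    [0, 0, 0, 0, 0]
  ],
  "clamp_n": 20
}}

```text
t: 18.3
tool_pos: [0.6453, -0.1445, 0.1952]
orientation: [-1.427, -2.795, 0.001]
force: [-0.9, 0.1, -0.6]
opening: 0.0597
gripper_force: 20.0
```

Run:
```python
from h import *
go(.6484,-.1451,.0385)
```

```text
cur [ 0.6453 -0.1445  0.1952] yaw 35.9 q6 -0.92 t 18.3 turn 0.000 then d [-0.0028  0.0025  0.1567]
```

Call:
{"api": "advance", "payload": {
  "steps": [
    [0, -0.001, 0.001, 0.02, 0],
    [0, 0, 0, 0.04, 0],
    [0, 0, 0, 0.04, 0],
    [0, 0, 0, 0.03, 0],
    [0, 0, 0, 0.01, 0],
    [0, 0, 0, 0.006, 0],
    [0, 0, 0, 0.004, 0],
    [0, 0, 0, 0, 0],
    [0, 0, 0, 0, 0]
  ],
  "clamp_n": 20
}}

```text
t: 19.2
tool_pos: [0.649, -0.1455, 0.0495]
orientation: [1.427, 2.796, 0.001]
force: [-1.1, 0.1, -0.7]
opening: 0.0599
gripper_force: 20.0
```

Run:
```python
from h import *
go(.6484,-.1451,.0385)
```

```text
cur [ 0.649  -0.1455  0.0495] yaw 35.9 q6 -0.92 t 19.2 turn 0.000 then d [ 0.0007 -0.0002  0.011 ]
```

Call:
{"api": "advance", "payload": {
  "steps": [
    [0, 0, 0, 0.005, 0],
    [0, 0, 0, 0.004, 0],
    [0, 0, 0, 0.001, 0],
    [0, 0, 0, 0, 0],
    [0, 0, 0, 0, 0]
  ],
  "clamp_n": 20
}}

```text
t: 19.7
tool_pos: [0.648, -0.1453, 0.0381]
orientation: [1.428, 2.798, 0.0]
force: [-0.9, 0.3, 4.2]
opening: 0.0595
gripper_force: 20.0
```

Call:
{"api": "advance", "payload": {
  "steps": [
    [0.08, 0, 0, 0, 0],
    [0.08, 0, 0, 0, 0],
    [0.08, 0, 0, 0, 0],
    [0.08, 0, 0, 0, 0],
    [0.08, 0, 0, -0.02, 0],
    [0.08, 0, 0, -0.05, 0],
    [0.08, 0, 0, -0.05, 0],
    [0.08, 0, 0, -0.04, 0],
    [0.08, 0, 0, 0, -0.14],
    [0.08, 0, 0, 0, -0.14],
    [0.08, 0, 0, 0, -0.14],
    [0.08, 0, 0, 0, -0.14],
    [0.08, 0, 0, 0, -0.11],
    [0.08, 0, 0, 0, 0]
  ],
  "clamp_n": 20
}}

```text
t: 21.1
tool_pos: [0.6478, -0.1452, 0.1975]
orientation: [-0.426, -3.112, 0.0]
force: [-0.6, 0.2, -0.0]
opening: 0.0801
gripper_force: 0.0
```

Run:
```python
from h import *
go(.4833,.302,.2,74.3)
```

```text
cur [ 0.6478 -0.1452  0.1975] yaw 74.4 q6 -1.60 t 21.1 turn 0.002 then d [ 0.2793  0.386  -0.0024]
```

Call:
{"api": "advance", "payload": {
  "steps": [
    [0.08, 0.014, 0.019, 0, 0],
    [0.08, 0.023, 0.032, 0, 0],
    [0.08, 0.023, 0.032, 0, 0],
    [0.08, 0.023, 0.032, 0, 0],
    [0.08, 0.023, 0.032, 0, 0],
    [0.08, 0.023, 0.032, 0, 0],
    [0.08, 0.023, 0.032, 0, 0],
    [0.08, 0.023, 0.032, 0, 0],
    [0.08, 0.023, 0.032, 0, 0],
    [0.08, 0.023, 0.032, 0, 0],
    [0.08, 0.023, 0.032, 0, 0],
    [0.08, 0.023, 0.032, 0, 0],
    [0.08, 0.012, 0.015, 0, 0],
    [0.08, 0, 0, 0, 0],
    [0.08, 0, 0, 0, 0]
  ],
  "clamp_n": 20
}}

```text
t: 22.6
tool_pos: [0.4835, 0.3019, 0.1976]
orientation: [0.43, 3.112, -0.001]
force: [-0.4, -0.4, -0.4]
opening: 0.0802
gripper_force: 0.0
```

Run:
```python
from h import *
go(.4833,.302,.038,74.3)
```

```text
cur [0.4835 0.3019 0.1976] yaw 74.3 q6 -0.83 t 22.6 turn -0.001 then d [0.0003 0.0002 0.1596]
```

Call:
{"api": "advance", "payload": {
  "steps": [
    [0.08, 0, 0, 0.02, 0],
    [0.08, 0, 0, 0.04, 0],
    [0.08, 0, 0, 0.04, 0],
    [0.08, 0, 0, 0.04, 0],
    [0.08, 0, 0, 0.012, 0],
    [0.08, 0, 0, 0.007, 0],
    [0.08, 0, 0, 0, 0],
    [0.08, 0, 0, 0, 0],
    [0, 0, 0, 0, 0],
    [0, 0, 0, 0, 0],
    [0, 0, 0, 0, 0],
    [0, 0, 0, 0, 0],
    [0, 0, 0, 0, 0],
    [0, 0, 0, 0, 0]
  ],
  "clamp_n": 20
}}

```text
t: 24.0
tool_pos: [0.4838, 0.302, 0.0391]
orientation: [0.429, 3.112, 0.001]
force: [-0.6, -0.4, 6.6]
opening: 0.0539
gripper_force: 20.0
```

Run:
```python
from h import *
go(.4833,.302,.038,74.3)
```

```text
cur [0.4838 0.302  0.0391] yaw 74.3 q6 -0.83 t 24.0 turn 0.000 then d [ 0.0005 -0.0002  0.0011]
```

Call:
{"api": "advance", "payload": {
  "steps": [
    [0, 0, 0, -0.02, 0],
    [0, 0, 0, -0.04, 0],
    [0, 0, 0, -0.04, 0],
    [0, 0, 0, -0.04, 0],
    [0, 0, 0, -0.02, 0],
    [0, 0, 0, 0, 0],
    [0, 0, 0, 0, 0]
  ],
  "clamp_n": 20
}}

```text
t: 24.7
tool_pos: [0.4832, 0.3017, 0.1975]
orientation: [-0.429, -3.111, 0.001]
force: [-0.2, 0.1, -2.2]
opening: 0.0538
gripper_force: 20.0
```

Run:
```python
from h import *
go(.4309,.0036,.2)
```

```text
cur [0.4832 0.3017 0.1975] yaw 74.3 q6 -0.83 t 24.7 turn 0.000 then d [-0.0302 -0.3011 -0.0024]
```

Call:
{"api": "advance", "payload": {
  "steps": [
    [0, -0.002, -0.02, 0, 0],
    [0, -0.0035, -0.035, 0, 0],
    [0, -0.0035, -0.035, 0, 0],
    [0, -0.0035, -0.035, 0, 0],
    [0, -0.0035, -0.035, 0, 0],
    [0, -0.0035, -0.035, 0, 0],
    [0, -0.0035, -0.035, 0, 0],
    [0, -0.0035, -0.035, 0, 0],
    [0, -0.002, -0.025, 0, 0],
    [0, -0.001, -0.011, 0, 0],
    [0, 0, 0, 0, 0],
    [0, 0, 0, 0, 0],
    [0, 0, 0, 0, 0]
  ],
  "clamp_n": 20
}}

```text
t: 26.0
tool_pos: [0.4305, 0.0051, 0.1981]
orientation: [-0.427, -3.111, -0.001]
force: [-0.2, -0.3, -0.8]
opening: 0.0537
gripper_force: 20.0
```

Run:
```python
from h import *
go(.4309,.0036,.0395)
```

```text
cur [0.4305 0.0051 0.1981] yaw 74.4 q6 -1.41 t 26.0 turn 0.000 then d [-0.001  -0.0014  0.1586]
```

Call:
{"api": "advance", "payload": {
  "steps": [
    [0, -0.001, -0.001, 0.02, 0],
    [0, 0, 0, 0.04, 0],
    [0, 0, 0, 0.04, 0],
    [0, 0, 0, 0.03, 0],
    [0, 0, 0, 0.015, 0],
    [0, 0, 0, 0.006, 0],
    [0, 0, 0, 0, 0],
    [0, 0, 0, 0.003, 0],
    [0, 0, 0, 0.002, 0],
    [0, 0, 0, 0.001, 0],
    [0, 0, 0, 0, 0],
    [0, 0, 0, 0, 0]
  ],
  "clamp_n": 20
}}

```text
t: 27.2
tool_pos: [0.4315, 0.0028, 0.042]
orientation: [0.429, 3.112, -0.0]
force: [-0.2, -0.6, -1.7]
opening: 0.0542
gripper_force: 20.0
```

Call:
{"api": "advance", "payload": {
  "steps": [
    [0, 0, 0, 0.002, 0],
    [0, 0, 0, 0.001, 0],
    [0, 0, 0, 0, 0]
  ],
  "clamp_n": 20
}}

```text
t: 27.5
tool_pos: [0.4315, 0.0028, 0.0391]
orientation: [0.429, 3.112, -0.0]
force: [-0.8, -0.6, 4.4]
opening: 0.0541
gripper_force: 20.0
```

Call:
{"api": "advance", "payload": {
  "steps": [
    [0.08, 0, 0, 0, 0],
    [0.08, 0, 0, 0, 0],
    [0.08, 0, 0, 0, 0],
    [0.08, 0, 0, 0, 0],
    [0.08, 0, 0, -0.02, 0],
    [0.08, 0, 0, -0.05, 0],
    [0.08, 0, 0, -0.05, 0],
    [0.08, 0, 0, -0.05, 0],
    [0.08, 0, 0, 0, 0.14],
    [0.08, 0, 0, 0, 0.14],
    [0.08, 0, 0, 0, 0.14],
    [0.08, 0, 0, 0, 0.14],
    [0.08, 0, 0, 0, 0.11],
    [0.08, 0, 0, 0, 0]
  ],
  "clamp_n": 20
}}

```text
t: 28.9
tool_pos: [0.4312, 0.0029, 0.2086]
orientation: [-1.43, -2.797, 0.0]
force: [-0.6, 0.4, -0.2]
opening: 0.0798
gripper_force: 0.0
```

Run:
```python
from h import *
from plant import read_camera
c=read_camera("top"); X=cloud(c); cv2.imwrite("pics/t2.png",c["image"][:,:,::-1])
go(.457,-.282,.21,35.9)
```

```text
cur [0.4312 0.0029 0.2085] yaw 36.1 q6 -0.74 t 28.9 turn 0.003 then d [-0.2459 -0.1461 -0.0015]
```

View pics/t2.png

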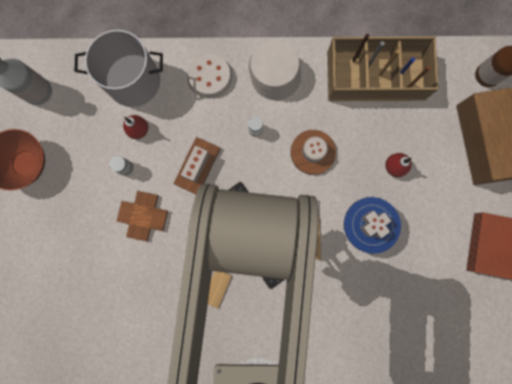

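The round mould is on the round bat (315,148), the bar on its bat, and the cross bat (142,216) is empty. The cross mould waits on the wheel at (377,225).

Call:
{"api": "advance", "payload": {
  "steps": [
    [0.08, -0.0165, -0.01, 0, 0],
    [0.08, -0.033, -0.0195, 0, 0],
    [0.08, -0.033, -0.0195, 0, 0],
    [0.08, -0.033, -0.0195, 0, 0],
    [0.08, -0.033, -0.0195, 0, 0],
    [0.08, -0.033, -0.0195, 0, 0],
    [0.08, -0.033, -0.0195, 0, 0],
    [0.08, -0.033, -0.019, 0, 0],
    [0.08, 0, 0, 0, 0],
    [0.08, 0, 0, 0, 0],
    [0.08, 0, 0, 0, 0]
  ],
  "clamp_n": 20
}}

```text
t: 30.05
tool_pos: [0.4582, -0.2824, 0.2084]
orientation: [-1.425, -2.799, -0.001]
force: [0.1, -0.3, -0.3]
opening: 0.0798
gripper_force: 0.0
```

Run:
```python
from h import *
im=cv2.imread("pics/t2.png"); c=dict(np.load("top0.npz")); h,s,v=cv2.split(cv2.cvtColor(im,cv2.COLOR_BGR2HSV))
b=((h<18)|(h>170))&(s>95)&(v>40); m=np.zeros_like(b); m[186:246,110:172]=1; vv,uu=np.nonzero(b&m); print("cross bat",centre(ray(c,uu,vv,.014)))
w=(s<70)&(v>150); m[:]=0; m[205:245,355:400]=1; w&=m; k,l,st,_=cv2.connectedComponentsWithStats(w.astype(np.uint8)); vv,uu=np.nonzero(l==1+np.argmax(st[1:,4])); P=ray(c,uu,vv,.095); cc=centre(P); print("cross",cc,ang4(P,cc))
go(*cc[:2],.080,35.9)
```

```text
cross bat (0.4802271535300082, 0.30022543545297464, 11474.949272163678)
cross (0.4565324403276851, -0.28099708685603625, 2549.837187634548) (np.float64(35.57878957538121), np.float64(0.4477488498822498))
cur [ 0.4582 -0.2824  0.2084] yaw 36.0 q6 -1.28 t 30.1 turn 0.002 then d [ 0.002  -0.0005  0.1284]
```

Call:
{"api": "advance", "payload": {
  "steps": [
    [0.08, 0.001, 0, 0.02, 0],
    [0.08, 0, 0, 0.04, 0],
    [0.08, 0, 0, 0.04, 0],
    [0.08, 0, 0, 0.02, 0],
    [0.08, 0, 0, 0.007, 0],
    [0.08, 0, 0, 0, 0],
    [0.08, 0, 0, 0, 0],
    [0, 0, 0, 0, 0],
    [0, 0, 0, 0, 0],
    [0, 0, 0, 0, 0],
    [0, 0, 0, 0, 0],
    [0, 0, 0, 0, 0],
    [0, 0, 0, 0, 0]
  ],
  "clamp_n": 20
}}

```text
t: 31.35
tool_pos: [0.4582, -0.283, 0.0828]
orientation: [1.427, 2.797, -0.001]
force: [-2.0, -0.3, 5.7]
opening: 0.0618
gripper_force: 20.0
```

Call:
{"api": "advance", "payload": {
  "steps": [
    [0, 0, 0, -0.02, 0],
    [0, 0, 0, -0.04, 0],
    [0, 0, 0, -0.04, 0],
    [0, 0, 0, -0.02, 0],
    [0, 0, 0, 0, -0.14],
    [0, 0, 0, 0, -0.14],
    [0, 0, 0, 0, -0.14],
    [0, 0, 0, 0, -0.14],
    [0, 0, 0, 0, -0.14],
    [0, 0, 0, 0, 0],
    [0, 0, 0, 0, 0]
  ],
  "clamp_n": 20
}}

```text
t: 32.45
tool_pos: [0.4575, -0.2823, 0.2013]
orientation: [-0.389, -3.117, -0.0]
force: [-0.0, -0.4, -2.3]
opening: 0.0617
gripper_force: 20.0
```

Run:
```python
from h import *
go(.4802,.3002,.2)
```

```text
cur [ 0.4575 -0.2823  0.2013] yaw 75.8 q6 -1.97 t 32.5 turn 0.000 then d [0.121  0.5702 0.0015]
```

Call:
{"api": "advance", "payload": {
  "steps": [
    [0, 0.004, 0.018, 0, 0],
    [0, 0.0075, 0.035, 0, 0],
    [0, 0.0075, 0.035, 0, 0],
    [0, 0.0075, 0.035, 0, 0],
    [0, 0.0075, 0.035, 0, 0],
    [0, 0.0075, 0.035, 0, 0],
    [0, 0.0075, 0.035, 0, 0],
    [0, 0.0075, 0.035, 0, 0],
    [0, 0.0075, 0.035, 0, 0],
    [0, 0.0075, 0.035, 0, 0],
    [0, 0.0075, 0.035, 0, 0],
    [0, 0.0075, 0.035, 0, 0],
    [0, 0.0075, 0.035, 0, 0],
    [0, 0.0075, 0.035, 0, 0],
    [0, 0.0075, 0.035, 0, 0],
    [0, 0.0075, 0.035, 0, 0],
    [0, 0.0045, 0.027, 0, 0],
    [0, 0, 0, 0, 0],
    [0, 0, 0, 0, 0],
    [0, 0, 0, 0, 0]
  ],
  "clamp_n": 20
}}

```text
t: 34.45
tool_pos: [0.4774, 0.2993, 0.2015]
orientation: [-0.384, -3.118, 0.001]
force: [-0.2, -0.4, -1.5]
opening: 0.062
gripper_force: 20.0
```

Run:
```python
from h import *
go(.4802,.3002,.042)
```

```text
cur [0.4774 0.2993 0.2015] yaw 76.0 q6 -0.86 t 34.5 turn 0.000 then d [-0.0026  0.0016  0.1595]
```

Call:
{"api": "advance", "payload": {
  "steps": [
    [0, -0.003, 0.002, 0.02, 0],
    [0, 0, 0, 0.04, 0],
    [0, 0, 0, 0.04, 0],
    [0, 0, 0, 0.03, 0],
    [0, 0, 0, 0.015, 0],
    [0, 0, 0, 0.005, 0],
    [0, 0, 0, 0.002, 0],
    [0, 0, 0, 0.002, 0],
    [0, 0, 0, 0.002, 0],
    [0, 0, 0, 0.001, 0],
    [0, 0, 0, 0, 0],
    [0, 0, 0, 0, 0]
  ],
  "clamp_n": 20
}}

```text
t: 35.65
tool_pos: [0.4814, 0.3013, 0.0449]
orientation: [0.382, 3.118, 0.0]
force: [0.5, -0.4, -1.5]
opening: 0.0621
gripper_force: 20.0
```

Call:
{"api": "advance", "payload": {
  "steps": [
    [0, 0, 0, 0.002, 0],
    [0, 0, 0, 0.001, 0],
    [0, 0, 0, 0, 0],
    [0, 0, 0, 0, 0]
  ],
  "clamp_n": 20
}}

```text
t: 36.05
tool_pos: [0.4813, 0.3012, 0.0418]
orientation: [0.382, 3.118, 0.0]
force: [-0.7, -0.0, 1.7]
opening: 0.0616
gripper_force: 20.0
```

Call:
{"api": "advance", "payload": {
  "steps": [
    [0.08, 0, 0, 0, 0],
    [0.08, 0, 0, 0, 0],
    [0.08, 0, 0, 0, 0],
    [0.08, 0, 0, 0, 0],
    [0.08, 0, 0, -0.02, 0],
    [0.08, 0, 0, -0.05, 0],
    [0.08, 0, 0, -0.05, 0],
    [0.08, 0, 0, -0.05, 0],
    [0.08, 0.04, 0.02, 0, 0],
    [0.08, 0.04, 0.02, 0, 0],
    [0.08, 0.04, 0.02, 0, 0],
    [0.08, 0.04, 0.02, 0, 0],
    [0.08, 0.04, 0.02, 0, 0],
    [0.08, 0.04, 0.02, 0, 0],
    [0.08, 0, 0, 0, 0],
    [0.08, 0, 0, 0, 0]
  ],
  "clamp_n": 20
}}

```text
t: 37.65
tool_pos: [0.2765, 0.476, 0.2115]
orientation: [0.378, 3.119, -0.001]
force: [0.4, -0.3, -0.5]
opening: 0.0802
gripper_force: 0.0
```

Run:
```python
from h import *
from plant import sensors,read_camera
go(.248,.546,.233)
c=read_camera("top"); X=cloud(c); im=c["image"]; cv2.imwrite("pics/t3.png",im[:,:,::-1])
for n,b in {"round":(.6484,-.1451),"square":(.4309,.0036),"cross":(.4802,.3002),"bar":(.6116,.1598)}.items():
    m=(np.hypot(X[...,0]-b[0],X[...,1]-b[1])<.07)&(X[...,2]>.045)&(X[...,2]<.065)
    vv,uu=np.nonzero(m); cc=np.array(centre(ray(c,uu,vv,.054))[:2]); print(n,m.sum(),np.round((cc-b)*1000,1),np.median(X[m][:,2]))
```

```text
cur [0.2765 0.476  0.2115] yaw 76.2 q6 -0.38 t 37.6 turn 0.000 then d [ 0.0444  0.0612 -0.0215]
round 443 [1.3 1.3] 0.054513727907893376
square 478 [0.8 1.5] 0.0549214792077318
cross 431 [0.9 1.7] 0.05464304324769498
bar 486 [0.4 0.7] 0.05444799438667782
```

View pics/t3.png

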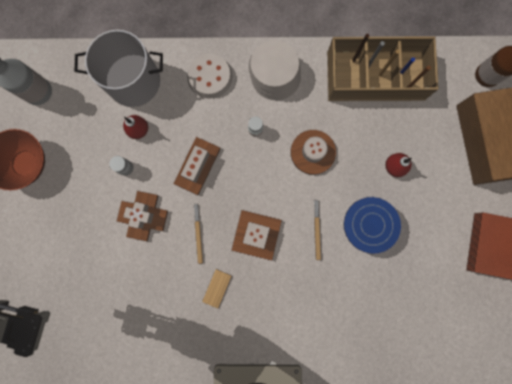

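All four moulds stand on their own bats, at (315,148), (257,235), (137,215) and (194,163), each within about 2 mm of centre. The gripper is clear of everything.

```bash
python3 -c "
from plant import robot
print(robot.close_job())"
```

```text
the job is handed in; nothing more can be done
None
```

All four moulds stand upright on their own bats, within about 2 mm of centre by the last top-camera measurement, and the job was handed in at about 38 s; no verdict was printed.

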